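Stir the walnuts loose, then hold the dispenser gate open

TASK

Loosen the walnuts in the dispenser's hopper: take the wooden stirring rod from its block and, with its end down among the nuts near the hopper floor, stir them well: round and round or to and fro, at least three times wide over to the left and right of the hopper, so that nuts on both sides are shifted, while the gate stays shut; then stand the rod upright, fully down, back in its block and let go of it. Then pull the spring-return gate at the front of the dispenser out by its handle until its front edge is level with the two small pins on the rails, so that all the walnuts drop into the bowl below, and finish while still gripping the handle and holding the gate at that mark. Leave the bowl where it is and do not disturb the other things on the counter.

Things in the scene. Friction and masses are not known exactly. Their poses are not given: they have to be found in the camera images.
- dispenser: Fixed walnut dispenser: wooden base 310 x 190 x 12, side plates, and on top a grey open hopper whose floor is a slide gate. Origin on the counter under the hopper's centre; its -x side, with the gate's handle, faces the robot (yaw within 0.3 rad); z up. Hopper inside 80 (x) x 100 (y), walls 6 thick, floor at z 92, rim at z 144; overall x -225 to 85, y -95 to 95.
- hopper_floor (a point): Centre of the hopper's inner floor (top face of the shut gate, 92 above the counter); axes as the dispenser's.
- mark (a point): Point midway between the two mark pins, at the height of the gate's top face (z 92). The pins (6 in diameter, tops at z 102, dark steel) stand on the two steel guide rails (10 wide, tops at z 94) that run from the hopper towards the dispenser's -x at y +-57; pins at dispenser x -203.
- gate (a joint): How far the gate is pulled out towards the dispenser's -x, in m: 0 shut, 0.108 end stop, 0.083 with its front edge level with the mark pins. A spring pulls it shut: 3.6 N when shut, plus 60 N/m (about 8.6 N at the mark); let go, it snaps shut. At the mark the whole hopper floor is open.
- gate_edge (a point): Middle of the gate's front (-x) edge, on its top face; meets mark when the gate is at the mark. The aluminium gate plate is 102 wide (y), 6 thick. Moves with the gate.
- gate_handle (a point): Point to grip on the gate's black upright handle: a block 14 (x) x 28 (y) that rises from z 92 to z 138 above the counter; this point is on its axis at z 120. 58 of free space between it and the hopper's front wall when shut. Moves with the gate.
- stirrer: Wooden stirring rod, round, 16 in diameter, 150 long, 35 g, lower end hemispherical; starts standing loosely in its block, where it may lean up to about 0.1 rad. Origin at the centre of its lower end, z along the rod to its top.
- stirrer_tip (a point): Lower end of the stirring rod (same as its origin).
- stirrer_top (a point): Upper end of the stirring rod, on its axis.
- block: Dark wooden block 70 x 70 x 65 high, fixed to the counter, with one upright round hole 21 in diameter and 55 deep at its centre, left or right of the dispenser. Origin at the centre of its underside.
- hole_floor (a point): Centre of the bottom of the block's hole, 10 above the counter; the stirrer's lower end stands here.
- bowl: White bowl, rim 128 in diameter, 48 high, loose, standing on the dispenser's base under the hopper. Origin at the centre of its underside.
- walnut0: Walnut, a ball 24 in diameter, about 12 g, loose on the hopper floor, one of five that start in a loose ring about the hopper's centre (centres some 25 from it, so the rod just passes down the middle); this one towards +y. Origin at its centre.
- walnut1: Walnut, a ball 24 in diameter, about 12 g, loose on the hopper floor, one of five that start in a loose ring about the hopper's centre (centres some 25 from it, so the rod just passes down the middle); this one towards +y. Origin at its centre.
- walnut2: Walnut, a ball 24 in diameter, about 12 g, loose on the hopper floor, one of five that start in a loose ring about the hopper's centre (centres some 25 from it, so the rod just passes down the middle); this one towards -y. Origin at its centre.
- walnut3: Walnut, a ball 24 in diameter, about 12 g, loose on the hopper floor, one of five that start in a loose ring about the hopper's centre (centres some 25 from it, so the rod just passes down the middle); this one towards -y. Origin at its centre.
- walnut4: Walnut, a ball 24 in diameter, about 12 g, loose on the hopper floor, one of five that start in a loose ring about the hopper's centre (centres some 25 from it, so the rod just passes down the middle); this one towards -y. Origin at its centre.
- jar: Bystander. Amber jar, 70 in diameter, 90 high. Origin at the centre of its underside.
- mug: Bystander. Blue mug, 76 in diameter, 90 high, with a handle. Origin at the centre of its underside.
- mill: Bystander. Dark wooden pepper mill, 52 in diameter, 155 high. Origin at the centre of its underside.
- tumbler: Bystander. White tumbler, 68 in diameter, 85 high. Origin at the centre of its underside.
Mind the look-alikes: they are no part of the job. Several things have the shape of the stirrer; the one meant has the colours described above.

How it is judged:
By the outcome, as a careful person would: the job done as asked, in the order asked, and still so for the second after the job is handed in, while the arm keeps its last pose, push and grip.
It also fails if it takes over 72 s, if anything falls off the work surface, if the arm or the gripper's body presses on something with over 40 N, if the wrist force passes 120 N, or if a joint passes its speed limit or range.

ROBOT

A 6-joint arm with a two-finger parallel gripper is mounted at the origin on the work surface. World frame = base frame: x ahead of the robot, y to its left, z up, the work surface at z = 0. Lengths are in m, angles in degrees, forces in N, time in s.
With the tool pointing down it reaches from about 0.4 to 0.825 m from the base axis. Payload 7 kg.
Tool frame: the origin (TCP) lies at the very end of the fingers, on their centre line; the grasp point (between the pads) lies 19 mm behind it; z points along the fingers, y is the line along which they close (so a half turn about z gives the same grasp; the last joint's range is limited). The gripper opens to 88 mm and grips with 3 to 60 N. Pads are 19 mm wide; open, the fingers measure 130 mm over their backs; the gripper's body (78 mm by 193 mm) begins 47 mm behind the grasp point.
Start: joints at [87.21, 20.546, 0.682, 0, -70.136, -16.507], TCP at [0.223, 0.637, 0.227] pointing down, gripper open.
Joint ranges: [-176.03, 176.03], [-82.01, 121.73], [-58.28, 71.71], [-173.87, 95.51], [-174.79, -0.11], [-173.66, 173.66]. Speed limits (degrees/s): [136.94, 136.94, 172.46, 180, 180, 180].

INTERFACE

Orientations are given as [roll, pitch, yaw] about the fixed x, y, z axes, in that order (R = Rz(yaw) Ry(pitch) Rx(roll)).
In Python, from plant import get_obs, snapshot, camera_params, close_job, boxes_of, cut_out, landmark_of gives the robot as it stands.
- The arm moves only by the shell command python3 -m inch 'ROWS' [OPENING]. ROWS is text: rows parted by semicolons, each of 6 numbers parted by spaces: the shift along the tool's x, y, z in units of 30 cm (1.0 is 30 cm), then the turn, a rotation vector about the tool's x, y, z in units of pi rad (1.0 is pi rad). A call has 1 to 10 rows; each row is the pose to reach, as a shift and turn from the pose commanded when the call began, along the tool's axes at that moment, turning the shorter way round; what a row does not reach only later rows make up. A row lasts 1/12 s, in which the tool goes at most 41.7 mm and 7.16 degrees, less where a joint would pass 70% of its speed; a pose out of reach is approached as far as the arm can. A call with a number of a shift or a turn outside -1 to 1 is refused whole. A call with a gripper value outside its range is refused whole. OPENING is the closure, from -1 (fully open) to 1 (shut), set as the call begins (- or left out, the last holds). The fingers move at their own pace and stop on an object; the grip force is fixed at half the most. Time passes only in rows, so rows that repeat a pose let the fingers close. It gives the time, the measured TCP pose, the force, the opening and the grip force at its end, in the units of the state.
- get_obs(): the state, without advancing time (a new reading comes with each control period).
- snapshot(name): name is "scene" or "top"; returns the picture (400x640x3 uint8, red, green, blue); there is no depth.
- camera_params(name): a dict with "mtx" (3x3 intrinsics, pixels), "rvec" (rotation vector, rad) and "tvec" (3), from world to camera coordinates, as OpenCV has them. Camera axes: x right, y down, z forward; pixel columns grow to the right and rows downward; lengths in m; the calibration is good to about 2 mm. A picture is of the moment at which its call begins. camera_params takes no time and is no camera call.
- close_job(): hands the job in; it is judged then, once.
Trained networks look in the newest picture that a camera, given by its name, has taken for a name from the list of things; names that differ only in an ending like _2 or _b are one class to them, and where a whole thing is asked for, a point or a joint stands for the part that bears it (a point fixed in the world has none). Each returns a list of dicts, best first, with "p" (0 to 1); they miss things now and then, are a little off and sometimes report something else, mostly with a low value. They report only what shows in the picture. A call takes as long as a camera call. They do not tell look-alikes from the thing itself.
- boxes_of(camera, thing): "rect" ([left, top, width, height] in pixels, round what is visible of it).
- cut_out(camera, thing): "pixels" (400x640 bool, what is visible of it) and "rect" ([left, top, width, height] in pixels, round what is visible of it).
- landmark_of(camera, thing): "uv" ([column, row] in pixels: a listed point, or the origin of a listed thing).
The state is a dict: "clock": time; "joint_pos": joint angles; "qvel": joint speeds; "tau": joint torques, N m; "tool_pos": TCP position; "orientation": TCP orientation; "force": force on the tool from outside, world axes, zero at the start; "moment": the same for the moment, N m; "opening": finger opening in m; "gripper_force": force on a finger pad.
Only numpy, scipy, OpenCV 4.12 (cv2) and the standard library are available. Lean on these libraries where they do the work, as an engineer would, in place of code of your own. Each camera call takes 0.05 s, during which the arm holds its last target. There are 200 camera calls.

## Working session

There is one attempt and no reset: what is moved stays moved. The work goes in short steps, Python scripts to look and compute and a shell command to move; the robot and the scene stay as the last step left them, time stands still between calls to the robot, and variables do not carry over. Pictures are saved under pics/ and viewed, at most 10 in all, crops included, and the job is handed in when it is done.

```bash
ls; mkdir -p pics; python3 - <<'E'
from plant import *
import cv2,json
print(get_obs())
for c in ("scene","top"):
    im=snapshot(c); cv2.imwrite(f"pics/{c}0.png",im[:,:,::-1])
    p=camera_params(c); print(c,p)
    for t in ["stirrer","stirrer_top","stirrer_tip","block","hole_floor","hopper_floor","mark","gate_edge","gate_handle","dispenser","bowl","jar","mug","mill","tumbler","walnut0"]:
        r=landmark_of(c,t); print(t,[( [round(float(v)) for v in d["uv"]],round(float(d["p"]),2)) for d in r[:6]])
E
```

```text
pics
{'clock': 0.0, 'joint_pos': array([ 8.72086973e+01,  2.05911586e+01,  6.32738929e-01, -2.07272429e-02,
       -7.01358529e+01, -1.65080463e+01]), 'qvel': array([ 0.01453423, -0.04576962, -0.04251307,  0.11990324,  0.00741019,
        0.0308319 ]), 'tau': array([-4.70285122e-04, -5.82717669e+01,  2.93054473e+01,  6.99723065e+00,
        6.97717478e-03, -1.59897422e-04]), 'tool_pos': array([0.22293665, 0.63659048, 0.22561604]), 'orientation': array([ 1.79904076e+02, -8.10856005e-03, -1.93064011e+01]), 'force': array([ 1.17711679, -0.83406338, -0.23209538]), 'moment': array([-0.0592138 , -0.03246696, -0.00221001]), 'gripper_force': 0.0, 'opening': 0.08757249186965334}
scene {'mtx': array([[455.49119492,   0.        , 320.55523381],
       [  0.        , 455.49119492, 195.72161506],
       [  0.        ,   0.        ,   1.        ]]), 'rvec': array([ 1.14487893,  2.36422238, -1.02206941]), 'tvec': array([ 0.30153494, -0.19747697,  1.43949927])}
stirrer [([424, 246], 0.74), ([442, 258], 0.68), ([447, 294], 0.68), ([409, 272], 0.59)]
stirrer_top [([464, 256], 0.76), ([433, 204], 0.75)
[... 1088 characters left out ...]
), ([194, 224], 0.53), ([224, 220], 0.47), ([231, 255], 0.43)]
stirrer_top [([217, 257], 0.58), ([205, 217], 0.55), ([190, 259], 0.53), ([168, 225], 0.5)]
stirrer_tip [([235, 256], 0.65), ([212, 256], 0.42)]
block [([224, 218], 0.7)]
hole_floor [([226, 224], 0.88), ([319, 167], 0.65)]
hopper_floor [([320, 163], 0.67)]
mark [([317, 246], 0.84), ([204, 218], 0.67)]
gate_edge [([318, 212], 0.56)]
gate_handle [([320, 203], 0.79)]
dispenser [([321, 170], 0.59)]
bowl [([430, 293], 0.28)]
jar [([435, 202], 0.96)]
mug [([223, 154], 0.63)]
mill [([423, 148], 0.97)]
tumbler [([429, 292], 0.67)]
walnut0 [([316, 167], 0.53), ([327, 154], 0.53), ([331, 164], 0.48), ([317, 155], 0.45), ([325, 171], 0.42)]
```

```bash
python3 - <<'E'
import cv2
a=cv2.imread("pics/scene0.png"); b=cv2.imread("pics/top0.png")
cv2.imwrite("pics/a.png",cv2.resize(a[110:380,140:500],None,fx=2.2,fy=2.2,interpolation=2))
cv2.imwrite("pics/b.png",cv2.resize(b[120:320,150:460],None,fx=2.5,fy=2.5,interpolation=2))
E
```

```text
(no output)
```

View pics/a.png

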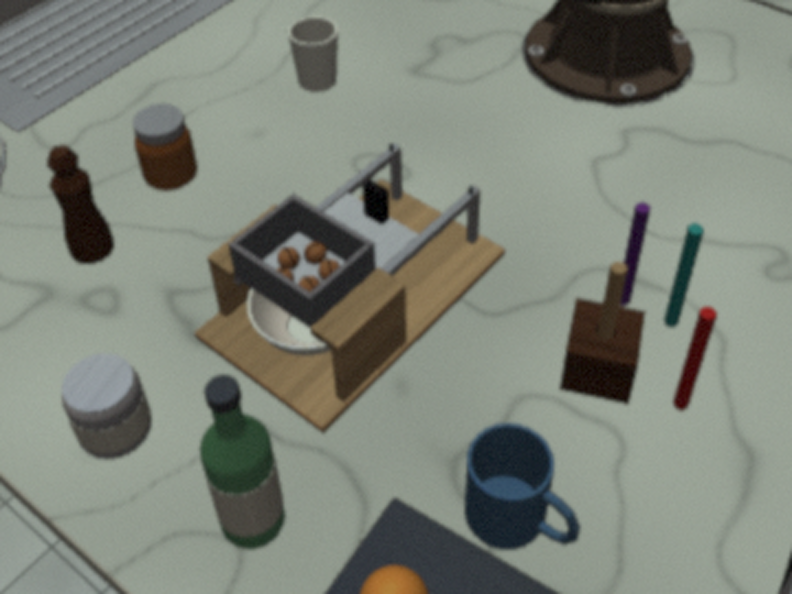

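View pics/b.png

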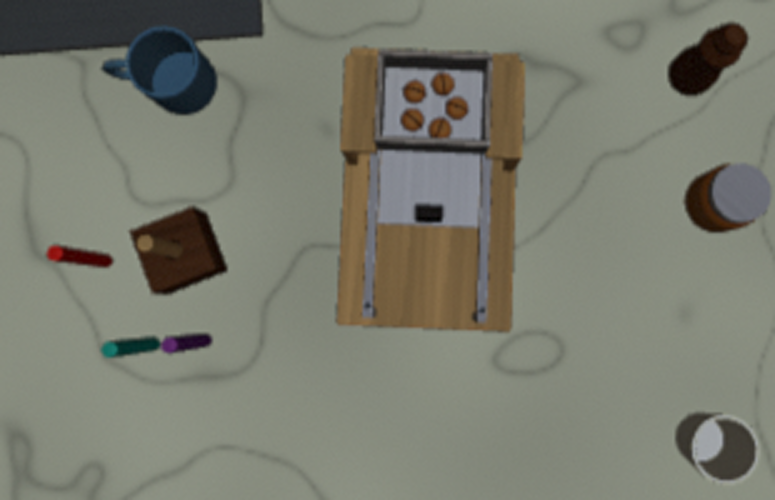

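Left of the dispenser there are four rod shapes, given here as top-view tops: red (170,221), teal (193,259), purple (216,257) and the natural wood one standing in the dark block (208,217). In the scene view, the wooden rod's top is near (421,231). It's the only wooden one and the only one in the block, so it fits the description. I'll confirm with an enlarged crop.

```bash
python3 - <<'E'
import cv2,numpy as np
a=cv2.imread("pics/scene0.png"); b=cv2.imread("pics/top0.png")
def c(im,x,y,w,h,s):
    o=cv2.resize(im[y:y+h,x:x+w],None,fx=s,fy=s,interpolation=cv2.INTER_CUBIC)
    for k in range(0,w,10):
        cv2.putText(o,str(x+k),(k*s,8),0,.3,(0,0,255),1); cv2.line(o,(k*s,10),(k*s,14),(0,0,255),1)
    for k in range(0,h,10):
        cv2.putText(o,str(y+k),(0,k*s+4),0,.3,(0,0,255),1)
    return o
r1=np.hstack([c(a,390,220,50,75,5),c(b,195,195,50,75,5),c(b,290,200,60,75,5)])
r1=r1[:,:800]
r2=np.hstack([c(a,240,170,120,75,4),c(b,290,130,80,75,4)])[:,:800]
W=800
r1=np.pad(r1,((0,0),(0,W-r1.shape[1]),(0,0)));r2=np.pad(r2,((0,0),(0,W-r2.shape[1]),(0,0)))
o=np.vstack([r1,r2])[:600]; print(r1.shape,r2.shape); o=np.vstack([r1[:300],r2]); cv2.imwrite("pics/c.png",o)
E
```

```text
(375, 800, 3) (300, 800, 3)
```

View pics/c.png

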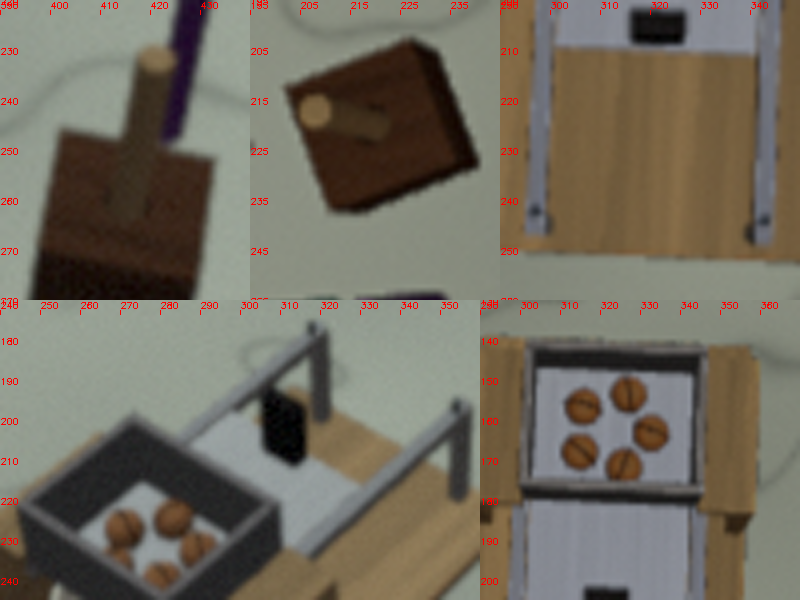

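```bash
cat > h.py <<'E'
import numpy as np,cv2
from plant import *
from scipy.optimize import least_squares
from scipy.spatial.transform import Rotation as R
P={}
for c in ("scene","top"):
    p=camera_params(c); P[c]=(p["mtx"],np.array(p["rvec"],float),np.array(p["tvec"],float))
def proj(c,X):
    m,r,t=P[c]; return cv2.projectPoints(np.atleast_2d(X).astype(float),r,t,m,None)[0][:,0]
def tri(us,ut):
    M=[P[c][0]@np.c_[cv2.Rodrigues(P[c][1])[0],P[c][2]] for c in ("scene","top")]
    X=cv2.triangulatePoints(M[0],M[1],np.array(us,float).reshape(2,1),np.array(ut,float).reshape(2,1))[:,0]
    X=X[:3]/X[3]; e=max(np.abs(proj("scene",X)-us).max(),np.abs(proj("top",X)-ut).max()); return X.round(4),round(float(e),2)
def atz(c,uv,z):
    m,r,t=P[c]; Rm=cv2.Rodrigues(r)[0]; d=Rm.T@np.linalg.inv(m)@[uv[0],uv[1],1]; o=-Rm.T@t; return o+d*(z-o[2])/d[2]
def disp(q,X):
    c,s=np.cos(q[2]),np.sin(q[2]); X=np.atleast_2d(X); return np.c_[q[0]+c*X[:,0]-s*X[:,1],q[1]+s*X[:,0]+c*X[:,1],X[:,2]]
def toworld(): # tool pose
    o=get_obs(); return o["tool_pos"],R.from_euler("xyz",o["orientation"],degrees=True)
E
python3 - <<'E'
from h import *
print("camtop",atz("top",(320,199),0))
T=[("rodtop",(421,231.6),(208,217)),("rodlow",(415.5,262.5),(220,219.8)),("blockc",(415.6,260.7),(219.3,220.5)),
("bc0",(402.4,246),(211.6,237.4)),("pinA",(318,176),(342.8,243.8)),("pinB",(354.2,195.8),(297,242)),
("rimA",(273.8,199.2),(345.8,178)),("rimB",(310.2,221.2),(300.2,176.8)),("rimC",(245,220.5),(346.8,142.5)),("handle",(310.8,193.2),(321.6,205.3))]
for n,a,b in T: print(n,*tri(a,b))
obj=[(-.203,-.057,.102),(-.203,.057,.102),(-.046,-.056,.144),(-.046,.056,.144),(.046,-.056,.144)]
def f(q):
    X=disp(q,obj); return np.r_[(proj("scene",X)-[t[1] for t in T[4:9]]).ravel(),(proj("top",X)-[t[2] for t in T[4:9]]).ravel()]
s=least_squares(f,[.6,0,0],loss="soft_l1"); print(s.x.round(4),f(s.x).round(1))
q=s.x
print("hopper",disp(q,[0,0,.092]),"handle shut",disp(q,[-.046-.058-.007,0,.12]))
print("handle proj",[proj(c,disp(q,[-.111,0,.138])) for c in P])
for n,t in zip(["jar","mug","mill","tumbler"],[(435,202),(223,154),(423,148),(429,292)]): print(n,atz("top",t,0).round(3))
for n,t in zip("red teal purple".split(),[(170,221),(193,259),(216,257)]): print(n,atz("top",t,.15).round(3))
E
```

```text
camtop [0.55529068 0.01334745 0.        ]
rodtop [0.4882 0.2745 0.1563] 0.02
rodlow [0.4875 0.2747 0.0535] 0.39
blockc [0.486  0.2743 0.0581] 0.03
bc0 [0.4663 0.2554 0.0829] 12.12
pinA [ 0.4327 -0.045   0.0982] 0.16
pinB [0.4345 0.0689 0.0967] 0.24
rimA [ 0.5905 -0.0465  0.1372] 0.5
rimB [0.5916 0.0633 0.1367] 0.2
rimC [ 0.6788 -0.0484  0.1396] 0.18
handle [0.5237 0.0093 0.1381] 0.07
[ 0.6371  0.009  -0.0181] [-0.1 -0.9 -0.  -1.3 -0.5 -2.2  0.4 -1.7 -1.4 -0.4 -0.3 -0.  -0.7 -0.1
 -0.4  0.1 -1.4 -0.6 -0.2 -1.7]
hopper [[0.63706268 0.00896592 0.092     ]] handle shut [[0.52608087 0.01097535 0.12      ]]
handle proj [array([[310.74255371, 194.09523802]]), array([[320.99639948, 204.23851602]])]
jar [ 0.554 -0.307  0.   ]
mug [0.677 0.29  0.   ]
mill [ 0.707 -0.275  0.   ]
tumbler [ 0.309 -0.287  0.   ]
red [0.477 0.365 0.15 ]
teal [0.39  0.306 0.15 ]
purple [0.396 0.252 0.15 ]
```

The crop confirms it: a pale wood rod standing in the dark block. Next I'll work out the approach.

```bash
cat >> h.py <<'E'
def go(p,yaw=None):
    "print row (tool units) from measured pose to world point p, pointing down at yaw deg"
    t,r=toworld(); d=r.inv().apply(np.array(p)-t)/.3
    w=np.zeros(3) if yaw is None else (r.inv()*R.from_euler("xyz",[180,0,yaw],degrees=True)).as_rotvec()/np.pi
    print("row",d.round(4),w.round(4))
E
python3 - <<'E'
from h import *
print(tri((461,253),(171,221)), atz("top",(208,217),.16),atz("top",(219.3,220.5),.065),atz("scene",(415.6,260.7),.065),atz("scene",(421,231.6),.16))
go((.488,.274,.235),-1)
E
```

```text
(array([0.4787, 0.3627, 0.1452]), 0.86) [0.4879559 0.2734265 0.16     ] [0.48565526 0.27236792 0.065     ] [0.49118054 0.27640998 0.065     ] [0.4914094  0.27570827 0.16      ]
row [ 1.2334  0.8504 -0.0281] [-0.     -0.     -0.1016]
```

```bash
python3 -m inch '0.1 0.07 0 0 0 -0.03;0.2 0.14 0 0 0 -0.06;0.3 0.21 0 0 0 -0.09;0.4 0.28 0 0 0 -0.1016;0.5 0.345 0 0 0 -0.1016;0.6 0.414 0 0 0 -0.1016;0.7 0.48 0 0 0 -0.1016;0.8 0.55 0 0 0 -0.1016;0.8 0.55 0 0 0 -0.1016' 0.1; python3 -c "
from h import *
go((.488,.274,.235),-1)"
```

```text
clock: 2.45
tool_pos: [0.3973, 0.3976, 0.227]
orientation: [180.0, -0.0, -1.2]
force: [-1.0, 0.3, 0.3]
opening: 0.04
gripper_force: 0.0
row [ 0.311   0.4057 -0.0264] [ 0.0002 -0.     -0.0011]
```

```bash
python3 -m inch '0.1 0.1 -0.01 0 0 0;0.2 0.2 -0.02 0 0 -0.001;0.3 0.3 -0.026 0 0 -0.001;0.311 0.38 -0.026 0 0 -0.001;0.311 0.4057 -0.026 0 0 -0.001;0.311 0.4057 -0.026 0 0 -0.001;0.311 0.4057 -0.026 0 0 -0.001'; python3 - <<'E'
from h import *
go((.488,.274,.106),-1)
for c in P:
    im=snapshot(c); cv2.imwrite(f"pics/{c}1.png",im[:,:,::-1])
a=cv2.imread("pics/scene1.png"); b=cv2.imread("pics/top1.png")
cv2.imwrite("pics/d.png",np.hstack([cv2.resize(a[170:310,370:470],None,fx=4,fy=4),cv2.resize(b[150:290,160:260],None,fx=4,fy=4)]))
E
```

```text
clock: 3.03
tool_pos: [0.4863, 0.2785, 0.2346]
orientation: [-180.0, -0.0, -0.9]
force: [0.2, -0.0, 0.9]
opening: 0.0394
gripper_force: 0.0
row [0.0058 0.0153 0.4287] [-0.0002 -0.0001  0.0006]
```

View pics/d.png

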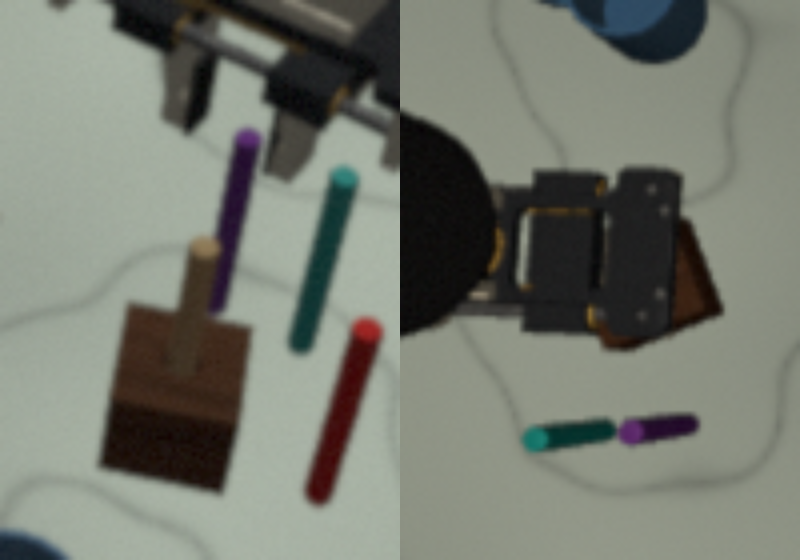

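```bash
python3 - <<'E'
from h import *
t,_=toworld(); print(t, proj("scene",t), proj("scene",t+[0,.03,0]),proj("scene",t-[0,.03,0]))
print("rod axis proj", proj("scene",[.488,.274,.16]))
go((.488,.274,.106),-1)
E
```

```text
[0.48600507 0.2795262  0.23451031] [[429.25032033 205.09077861]] [[443.30437691 211.9154481 ]] [[415.63426604 198.47880365]]
rod axis proj [[421.10573664 230.22966993]]
row [0.0068 0.0185 0.4284] [-0.0001 -0.0001  0.0012]
```

```bash
python3 -m inch '0.007 0.018 0.05 0 0 0.001;0.007 0.018 0.10 0 0 0.001;0.007 0.018 0.10 0 0 0.001;0.007 0.018 0.10 0 0 0.001;0.007 0.018 0.10 0 0 0.001;0.007 0.018 0.10 0 0 0.001'; python3 -c "
from h import *
go((.488,.274,.106),-1)"
```

```text
clock: 3.63
tool_pos: [0.4885, 0.2741, 0.2053]
orientation: [-180.0, -0.1, -1.0]
force: [-0.0, 0.2, 0.3]
opening: 0.0395
gripper_force: 0.0
row [-0.0021  0.0007  0.3311] [-0.0003 -0.0004  0.0002]
```

Descend around the rod, then close.

```bash
python3 -m inch '0 0 0.05 0 0 0;0 0 0.1 0 0 0;0 0 0.15 0 0 0;0 0 0.2 0 0 0;0 0 0.25 0 0 0;0 0 0.3 0 0 0;0 0 0.331 0 0 0;0 0 0.331 0 0 0;0 0 0.331 0 0 0'; python3 -m inch '0 0 0 0 0 0;0 0 0 0 0 0;0 0 0 0 0 0;0 0 0 0 0 0;0 0 0 0 0 0;0 0 0 0 0 0;0 0 0 0 0 0' 1
```

```text
clock: 4.38
tool_pos: [0.4884, 0.2734, 0.1054]
orientation: [180.0, -0.0, -1.0]
force: [0.3, -0.6, 0.5]
opening: 0.0393
gripper_force: 0.0
clock: 4.97
tool_pos: [0.4884, 0.2733, 0.1054]
orientation: [-180.0, -0.0, -1.0]
force: [0.4, -0.5, 3.2]
opening: 0.0156
gripper_force: 30.0
```

```bash
python3 -m inch '0 0 -0.03 0 0 0;0 0 -0.07 0 0 0;0 0 -0.13 0 0 0;0 0 -0.2 0 0 0;0 0 -0.27 0 0 0;0 0 -0.34 0 0 0;0 0 -0.41 0 0 0;0 0 -0.48 0 0 0;0 0 -0.54 0 0 0;0 0 -0.56 0 0 0' ; python3 -m inch '0 0 0 0 0 0;0 0 0 0 0 0;0 0 0 0 0 0';python3 - <<'E'
from h import *
for c in P:
    im=snapshot(c); cv2.imwrite(f"pics/{c}2.png",im[:,:,::-1])
t,r=toworld(); t=np.array(t); d=r.apply([0,0,1])
print(t,[ (c,proj(c,t+d*.0954),proj(c,t)) for c in P])
go((.637,.009,.275),-1)
a=cv2.imread("pics/scene2.png"); cv2.imwrite("pics/e.png",cv2.resize(a[150:300,370:470],None,fx=4,fy=4))
E
```

```text
clock: 5.8
tool_pos: [0.4891, 0.2738, 0.2767]
orientation: [-179.8, -0.2, -1.0]
force: [-0.2, 0.1, 0.1]
opening: 0.0155
gripper_force: 30.0
clock: 6.05
tool_pos: [0.4876, 0.2728, 0.2717]
orientation: [179.9, 0.1, -1.0]
force: [-0.9, 0.2, -0.8]
opening: 0.0154
gripper_force: 30.0
[0.4877257  0.27285673 0.27169708] [('scene', array([[421.71705151, 224.41882834]]), array([[428.49685946, 190.06152713]])), ('top', array([[206.18016222, 216.67536825]]), array([[191.86963609, 213.21919152]]))]
row [ 0.5131  0.8706 -0.0105] [ 0.0005  0.0005 -0.0001]
```

View pics/e.png

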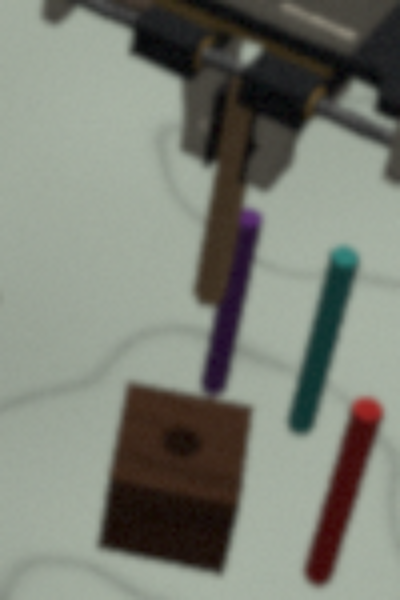

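```bash
python3 -m inch '0.03 0.05 0 0 0 0;0.08 0.13 -0.01 0 0 0;0.14 0.235 -0.01 0 0 0;0.2 0.34 -0.01 0 0 0;0.26 0.445 -0.01 0 0 0;0.32 0.55 -0.01 0 0 0;0.38 0.65 -0.01 0 0 0;0.44 0.75 -0.01 0 0 0;0.49 0.83 -0.01 0 0 0;0.513 0.871 -0.01 0 0 0' ; python3 -m inch '0 0 0 0 0 0;0 0 0 0 0 0;0 0 0 0 0 0;0 0 0 0 0 0;0 0 0 0 0 0';python3 - <<'E'
from h import *
for c in P:
    im=snapshot(c); cv2.imwrite(f"pics/{c}3.png",im[:,:,::-1])
q=[.6371,.009,-.0181]
t,r=toworld(); d=r.apply([0,0,1]);tip=t+d*.0954
# nuts centroid from initial top picks
nuts=np.array([(583,405),(629,394),(650,432),(580,452),(624,467)]); uv=np.c_[290+(nuts[:,0]-480)/4,130+(nuts[:,1]-300)/4]
N=np.array([atz("top",u,.104) for u in uv]); print("nuts",N.round(4).tolist(),N.mean(0))
print("netfloor",atz("top",(320,163),.092))
print(tip,"tip px",proj("scene",tip))
go((.637,.009,.275),-1)
a=cv2.imread("pics/scene3.png"); cv2.imwrite("pics/f.png",cv2.resize(a[130:280,220:370],None,fx=4,fy=4))
E
```

```text
clock: 6.98
tool_pos: [0.6383, 0.0063, 0.2744]
orientation: [179.9, 0.1, -1.1]
force: [-0.2, 0.2, -1.0]
opening: 0.0155
gripper_force: 30.0
clock: 7.4
tool_pos: [0.6371, 0.0104, 0.2762]
orientation: [-180.0, -0.0, -0.9]
force: [0.3, -0.1, -0.3]
opening: 0.0159
gripper_force: 30.0
nuts [[0.6516, 0.0267, 0.104], [0.6594, -0.0022, 0.104], [0.6351, -0.016, 0.104], [0.6213, 0.0279, 0.104], [0.6123, -0.0, 0.104]] [0.63592963 0.007277   0.104     ]
netfloor [0.63705867 0.01559132 0.092     ]
[0.63732498 0.01020433 0.18097227] tip px [[275.90732826 208.08215952]]
row [-0.0009  0.004   0.0046] [-0.0001 -0.0001  0.0004]
```

View pics/f.png

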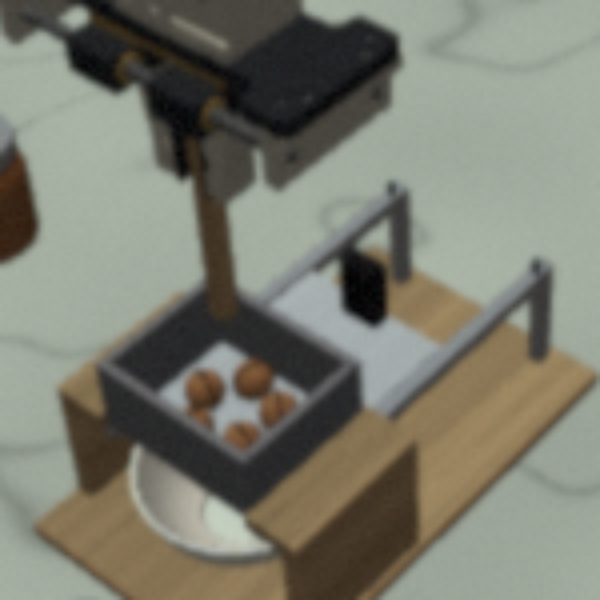

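```bash
python3 -m inch '-0.002 0.005 0 0 0 0;-0.002 0.005 0.04 0 0 0;-0.002 0.005 0.08 0 0 0;-0.002 0.005 0.11 0 0 0;-0.002 0.005 0.11 0 0 0;-0.002 0.005 0.11 0 0 0'; python3 -m inch '0 0 0.03 0 0 0;0 0 0.06 0 0 0;0 0 0.09 0 0 0;0 0 0.12 0 0 0;0 0 0.15 0 0 0;0 0 0.17 0 0 0;0 0 0.17 0 0 0;0 0 0.17 0 0 0'; python3 -c "
from h import *
go((.637,.009,.1924),-1)"
```

```text
clock: 8.0
tool_pos: [0.6364, 0.0075, 0.2418]
orientation: [180.0, 0.1, -1.0]
force: [-0.3, -0.2, -0.3]
opening: 0.0154
gripper_force: 30.0
clock: 8.67
tool_pos: [0.6368, 0.0077, 0.1916]
orientation: [180.0, 0.0, -1.0]
force: [0.7, 0.5, 0.8]
opening: 0.0156
gripper_force: 30.0
row [ 0.0006 -0.0043 -0.0025] [ 0.0001  0.0002 -0.    ]
```

```bash
python3 -m inch '0.01 -0.004 0 0 0 0;0.012 0.014 0 0 0 0;0.006 0.034 0 0 0 0;-0.008 0.044 0 0 0 0;-0.024 0.031 0 0 0 0;-0.035 -0.004 0 0 0 0;-0.032 -0.051 0 0 0 0;-0.014 -0.09 0 0 0 0;0.016 -0.099 0 0 0 0;0.04 -0.063 0 0 0 0'; python3 -m inch '0.005 0.03 0 0 0 0;0.01 0.059 0 0 0 0'; python3 -m inch '-0.002 0.034 0 0 0 0;-0.01 0.065 0 0 0 0;-0.021 0.089 0 0 0 0;-0.035 0.105 0 0 0 0;-0.05 0.11 0 0 0 0'; python3 -m inch '-0.015 -0.005 0 0 0 0;-0.029 -0.021 0 0 0 0;-0.04 -0.045 0 0 0 0;-0.048 -0.076 0 0 0 0;-0.05 -0.11 0 0 0 0'; python3 -m inch '0.002 -0.034 0 0 0 0;0.01 -0.065 0 0 0 0;0.021 -0.089 0 0 0 0;0.035 -0.105 0 0 0 0;0.05 -0.11 0 0 0 0'; python3 -m inch '0.015 0.005 0 0 0 0;0.029 0.021 0 0 0 0;0.04 0.045 0 0 0 0;0.048 0.076 0 0 0 0;0.05 0.11 0 0 0 0'; python3 - <<'E'
from h import *
im=snapshot("scene"); cv2.imwrite("pics/g.png",cv2.resize(im[130:280,220:370,::-1],None,fx=4,fy=4))
E
```

```text
clock: 9.5
tool_pos: [0.6496, 0.0296, 0.1918]
orientation: [-180.0, 0.1, -0.8]
force: [-4.2, 1.9, 2.2]
opening: 0.0155
gripper_force: 30.0
clock: 9.67
tool_pos: [0.6507, 0.0081, 0.1906]
orientation: [180.0, 0.3, -1.0]
force: [-3.5, -0.4, -0.5]
opening: 0.0155
gripper_force: 30.0
clock: 10.08
tool_pos: [0.6382, -0.0229, 0.193]
orientation: [-179.7, -0.3, -1.1]
force: [2.8, 10.4, 0.5]
opening: 0.0167
gripper_force: 30.1
clock: 10.5
tool_pos: [0.6213, 0.0096, 0.1922]
orientation: [180.0, 0.0, -1.0]
force: [0.2, 0.1, -0.3]
opening: 0.0157
gripper_force: 30.0
clock: 10.92
tool_pos: [0.6381, 0.0431, 0.1919]
orientation: [180.0, 0.0, -0.9]
force: [-0.7, -0.0, -0.2]
opening: 0.015
gripper_force: 30.0
clock: 11.33
tool_pos: [0.6523, 0.0081, 0.1918]
orientation: [-179.9, -0.0, -1.0]
force: [0.3, 12.2, -0.7]
opening: 0.016
gripper_force: 30.5
```

View pics/g.png

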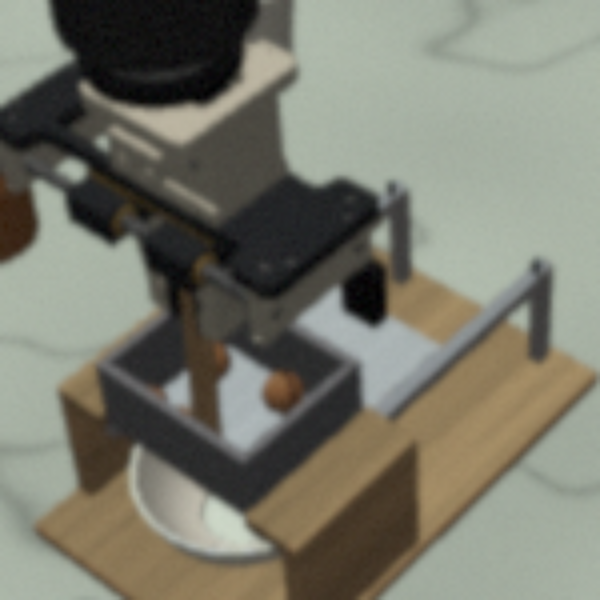

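The nuts have been shifted, the rod is still upright, the gate is shut and the forces are small. I'll do three more rounds.

```bash

python3 -m inch '-0.002 0.034 0 0 0 0;-0.01 0.065 0 0 0 0;-0.021 0.089 0 0 0 0;-0.035 0.105 0 0 0 0;-0.05 0.11 0 0 0 0;-0.065 0.105 0 0 0 0;-0.079 0.089 0 0 0 0;-0.09 0.065 0 0 0 0;-0.098 0.034 0 0 0 0;-0.1 0 0 0 0 0'|egrep 'pos|force:'
python3 -m inch '0.002 -0.034 0 0 0 0;0.01 -0.065 0 0 0 0;0.021 -0.089 0 0 0 0;0.035 -0.105 0 0 0 0;0.05 -0.11 0 0 0 0;0.065 -0.105 0 0 0 0;0.079 -0.089 0 0 0 0;0.09 -0.065 0 0 0 0;0.098 -0.034 0 0 0 0;0.1 0 0 0 0 0'|egrep 'pos|force:'
python3 -m inch '-0.002 0.034 0 0 0 0;-0.01 0.065 0 0 0 0;-0.021 0.089 0 0 0 0;-0.035 0.105 0 0 0 0;-0.05 0.11 0 0 0 0;-0.065 0.105 0 0 0 0;-0.079 0.089 0 0 0 0;-0.09 0.065 0 0 0 0;-0.098 0.034 0 0 0 0;-0.1 0 0 0 0 0'|egrep 'pos|force:'
python3 -m inch '0.002 -0.034 0 0 0 0;0.01 -0.065 0 0 0 0;0.021 -0.089 0 0 0 0;0.035 -0.105 0 0 0 0;0.05 -0.11 0 0 0 0;0.065 -0.105 0 0 0 0;0.079 -0.089 0 0 0 0;0.09 -0.065 0 0 0 0;0.098 -0.034 0 0 0 0;0.1 0 0 0 0 0'|egrep 'pos|force:'
python3 -m inch '-0.002 0.034 0 0 0 0;-0.01 0.065 0 0 0 0;-0.021 0.089 0 0 0 0;-0.035 0.105 0 0 0 0;-0.05 0.11 0 0 0 0;-0.065 0.105 0 0 0 0;-0.079 0.089 0 0 0 0;-0.09 0.065 0 0 0 0;-0.098 0.034 0 0 0 0;-0.1 0 0 0 0 0'|egrep 'pos|force:'
python3 -m inch '0.002 -0.034 0 0 0 0;0.01 -0.065 0 0 0 0;0.021 -0.089 0 0 0 0;0.035 -0.105 0 0 0 0;0.05 -0.11 0 0 0 0;0.05 -0.11 0 0 0 0'
python3 -m inch '0 0.05 0 0 0 0;0 0.1 0 0 0 0;0 0.1 0 0 0 0;0 0.1 0 0 0 0'
python3 -c "
from h import *
go((.637,.009,.276),-1)"
```

```text
tool_pos: [0.6213, 0.0082, 0.1924]
force: [0.9, -10.6, 0.5]
gripper_force: 30.3
tool_pos: [0.6531, 0.0093, 0.1924]
force: [0.1, 3.6, 3.5]
gripper_force: 30.0
tool_pos: [0.6208, 0.0083, 0.192]
force: [0.6, -2.6, 1.8]
gripper_force: 30.0
tool_pos: [0.6526, 0.0084, 0.1919]
force: [-2.3, 3.8, 3.6]
gripper_force: 30.0
tool_pos: [0.6209, 0.0086, 0.1919]
force: [-0.0, 0.6, -0.4]
gripper_force: 30.0
clock: 16.05
tool_pos: [0.638, 0.0424, 0.1915]
orientation: [180.0, 0.1, -1.0]
force: [-1.2, 0.2, 0.2]
opening: 0.0155
gripper_force: 30.0
clock: 16.38
tool_pos: [0.6369, 0.0102, 0.1921]
orientation: [180.0, -0.0, -1.1]
force: [0.6, 0.4, -1.1]
opening: 0.0152
gripper_force: 30.0
row [ 0.0004  0.004  -0.2796] [ 0.     -0.     -0.0007]
```

```bash

python3 -m inch '0 0 -0.04 0 0 0;0 0 -0.1 0 0 0;0 0 -0.16 0 0 0;0 0 -0.22 0 0 0;0 0 -0.27 0 0 0;0 0 -0.28 0 0 0;0 0 -0.28 0 0 0;0 0 -0.28 0 0 0'
python3 -c "
from h import *
go((.488,.2733,.275),-1)"
```

```text
clock: 17.05
tool_pos: [0.6367, 0.0121, 0.2759]
orientation: [-180.0, 0.0, -1.0]
force: [0.1, 0.5, -1.0]
opening: 0.0153
gripper_force: 30.0
row [-0.5108 -0.8618  0.0033] [-0.0001  0.0001 -0.    ]
```

```bash

python3 -m inch '-0.03 -0.05 0 0 0 0;-0.08 -0.13 0 0 0 0;-0.14 -0.235 0 0 0 0;-0.2 -0.34 0 0 0 0;-0.26 -0.445 0 0 0 0;-0.32 -0.55 0 0 0 0;-0.38 -0.65 0 0 0 0;-0.44 -0.745 0 0 0 0;-0.49 -0.825 0 0 0 0;-0.511 -0.862 0 0 0 0' | head -2; python3 -m inch '0 0 0 0 0 0;0 0 0 0 0 0;0 0 0 0 0 0;0 0 0 0 0 0;0 0 0 0 0 0';python3 - <<'E'
from h import *
S={}
for c in P:
    S[c]=snapshot(c)
t,r=toworld(); d=r.apply([0,0,1]);tip=t+d*.0954
print(t,tip,[(c,proj(c,tip)) for c in P])
go((.4884,.2733,.2254),-1)
a=cv2.resize(S["scene"][150:290,370:470,::-1],None,fx=4,fy=4);b=cv2.resize(S["scene"][180:270,230:330,::-1],None,fx=4,fy=4)
b=np.pad(b,((0,200),(0,0),(0,0)));cv2.imwrite("pics/i.png",np.hstack([a,b]))
E
```

```text
clock: 17.88
tool_pos: [0.4862, 0.2753, 0.275]
clock: 18.3
tool_pos: [0.4887, 0.2723, 0.2758]
orientation: [180.0, 0.0, -1.1]
force: [-0.2, 0.7, -0.3]
opening: 0.0153
gripper_force: 30.0
[0.48862869 0.27250959 0.27596656] [0.48861677 0.27249602 0.18056657] [('scene', array([[421.64086987, 223.24109294]])), ('top', array([[205.7333269 , 216.07846441]]))]
row [-0.0008 -0.0026  0.1686] [ 0.      0.     -0.0004]
```

View pics/i.png

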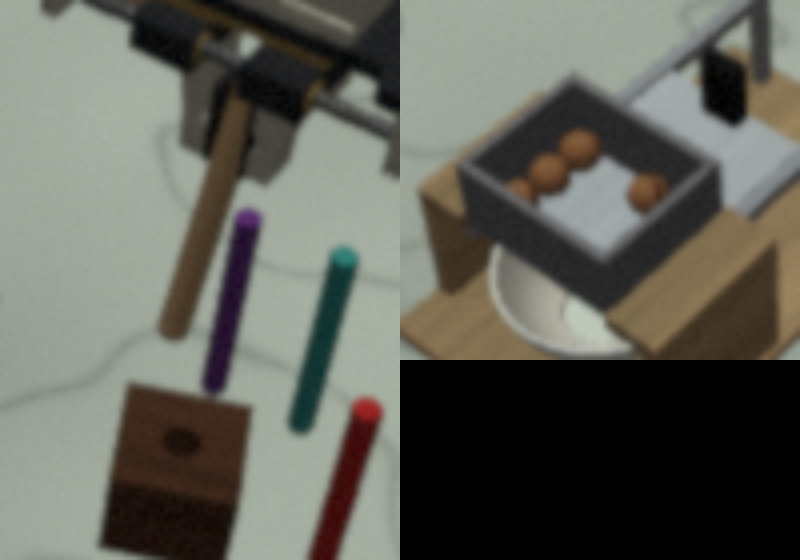

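The rod tipped about 15° in the grip, its tip swinging toward +x: tip at scene (413.5,233.7) against an expected (421.6,224). All the nuts are still in the hopper. I'll work out the tilt and turn the tool to set the rod upright.

```bash
python3 - <<'E'
from h import *
t=np.array([.4887,.2723,.2760]); g=t+[0,0,.019]
tip_uv=np.array([413.5,233.9])-[0,1.0]
f=lambda v: (proj("scene",g+np.array([v[1]*np.sin(v[0]),0,-v[1]*np.cos(v[0])]))-tip_uv).ravel()
s=least_squares(f,[.2,.114]); print("tilt deg",np.degrees(s.x[0]),"L",s.x[1],f(s.x))
a=s.x[0];L=.1144
for a in (s.x[0],):
  # rotate world about y by +a takes tip(+x,-z)-> ; want vertical
  for sg in (1,-1):
    Rr=R.from_euler("y",sg*a); tip=Rr.apply([np.sin(a),0,-np.cos(a)]); print(sg,tip.round(3))
    if abs(tip[0])<.01:
        tn=R.from_euler("xyz",[180,0,-1],degrees=True); T2=Rr*tn
        print("rotvec rel",((tn.inv()*T2).as_rotvec()/np.pi).round(4))
        # grasp above hole center; TCP = grasp + 19mm along tool z
        for tipz in (.085,.010):
            G=np.array([.4875,.2735,tipz+s.x[1]]); print("TCP",(G+.019*T2.apply([0,0,1])).round(4))
print("hole xy", atz("scene",(415.5,260.2-1),.065))
E
```

```text
tilt deg 15.03425658568232 L 0.12006296229056862 [ 5.68434189e-14 -2.84217094e-14]
1 [-0.  0. -1.]
rotvec rel [-0.0015 -0.0835 -0.    ]
TCP [0.4826 0.2735 0.1867]
TCP [0.4826 0.2735 0.1117]
-1 [ 0.501  0.    -0.865]
hole xy [0.48771591 0.27413602 0.065     ]
```

```bash

python3 -m inch '-0.01 -0.002 0 0 -0.03 0;-0.02 -0.003 0 0 -0.06 0;-0.02 -0.003 0.03 0 -0.0835 0;-0.02 -0.003 0.08 0 -0.0835 0;-0.02 -0.003 0.14 0 -0.0835 0;-0.02 -0.003 0.2 0 -0.0835 0;-0.02 -0.003 0.25 0 -0.0835 0;-0.02 -0.003 0.25 0 -0.0835 0;-0.02 -0.003 0.25 0 -0.0835 0;-0.02 -0.003 0.25 0 -0.0835 0';python3 - <<'E'
from h import *
S=snapshot("scene");T=snapshot("top")
t,r=toworld(); z=r.apply([0,0,1]); g=t-.019*z; tip=g-[0,0,.12]; tip2=g-[0,0,.1144]; top=g+[0,0,.03]
print(t,r.as_euler("xyz",degrees=True),g,proj("scene",[tip,tip2,top,[.4875,.2735,.065]]))
a=cv2.resize(S[180:290,380:450,::-1],None,fx=5,fy=5,interpolation=2);b=cv2.resize(T[170:280,170:260,::-1],None,fx=5,fy=5,interpolation=2)
cv2.imwrite("pics/j.png",np.hstack([a,b])[:, :800])
E
```

```text
clock: 19.23
tool_pos: [0.4829, 0.2743, 0.202]
orientation: [-180.0, 15.0, -1.0]
force: [-0.2, 0.2, 0.4]
opening: 0.0153
gripper_force: 30.0
[0.4828942  0.27452618 0.20241604] [-179.92452096   14.92586156   -0.98849034] [0.48778685 0.27441673 0.22077496] [[417.66691655 248.81444584]
 [418.00072357 247.1273713 ]
 [427.63666818 198.42690764]
 [415.29628419 258.99697122]]
```

View pics/j.png

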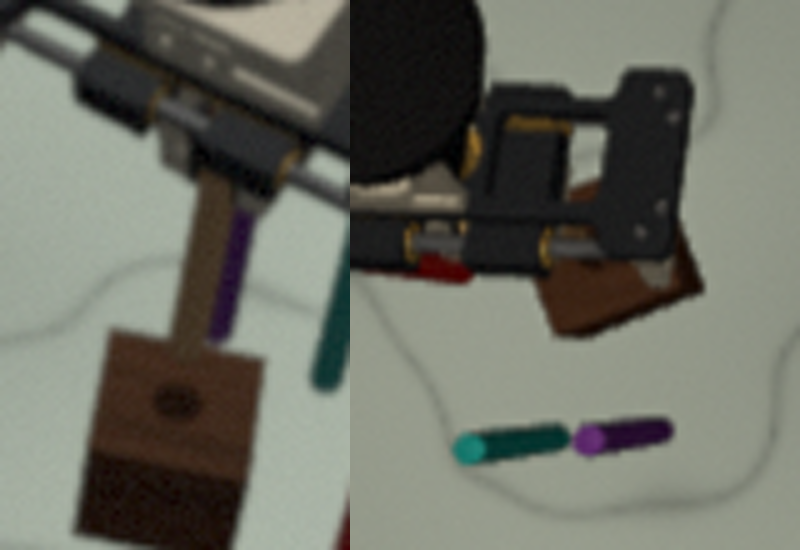

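```bash

python3 -m inch '0.0 0.002 0 0 0 0;0.009 0.002 0.032 0 0 0;0.017 0.002 0.064 0 0 0;0.026 0.002 0.097 0 0 0;0.0345 0.002 0.129 0 0 0;0.043 0.002 0.161 0 0 0;0.043 0.002 0.161 0 0 0;0.043 0.002 0.161 0 0 0;0.043 0.002 0.161 0 0 0'; python3 -c "
from h import *
t,r=toworld(); print(t-.019*r.apply([0,0,1])-[0,0,.12], get_obs()['moment'])"
```

```text
clock: 20.08
tool_pos: [0.4824, 0.2737, 0.1512]
orientation: [180.0, 15.0, -1.0]
force: [0.6, -0.7, -0.6]
opening: 0.0157
gripper_force: 30.0
[0.48734287 0.27365053 0.04952049] [-0.05262475 -0.8837219   0.00608452]
```

```bash

python3 -m inch '0.007 0 0.026 0 0 0;0.014 0 0.052 0 0 0;0.021 0 0.078 0 0 0;0.028 0 0.104 0 0 0;0.032 0 0.119 0 0 0;0.032 0 0.119 0 0 0;0.032 0 0.119 0 0 0';python3 -m inch '0.001 0 0.004 0 0 0;0.002 0 0.008 0 0 0;0.003 0 0.012 0 0 0;0.003 0 0.012 0 0 0;0.003 0 0.012 0 0 0'; python3 -c "
from h import *
t,r=toworld(); print(t-.019*r.apply([0,0,1])-[0,0,.12], get_obs()['moment'])"
```

```text
clock: 20.67
tool_pos: [0.4822, 0.2736, 0.1138]
orientation: [180.0, 15.1, -1.0]
force: [0.6, 0.3, -0.5]
opening: 0.0154
gripper_force: 30.0
clock: 21.08
tool_pos: [0.4827, 0.2739, 0.1121]
orientation: [-179.9, 14.9, -1.0]
force: [-1.3, -0.6, 9.8]
opening: 0.0154
gripper_force: 30.0
[0.48758044 0.27376997 0.01042763] [-0.29971922  0.58852015  0.06549424]
```

```bash

python3 -m inch '0 0 0 0 0 0;0 0 0 0 0 0;0 0 0 0 0 0;0 0 0 0 0 0;0 0 0 0 0 0;0 0 0 0 0 0' 0.1
python3 -m inch '0 0 -0.05 0 0 0;0 0 -0.1 0 0 0;0 0 -0.17 0 0 0;0 0 -0.25 0 0 0;0 0 -0.33 0 0 0;0 0 -0.4 0 0 0;0 0 -0.45 0 0.03 0;0 0 -0.5 0 0.06 0;0 0 -0.5 0 0.0835 0;0 0 -0.5 0 0.0835 0'
python3 - <<'E'
from h import *
S=snapshot("scene")
print([(d["uv"],d["p"]) for d in landmark_of("scene","stirrer_top")[:5]])
print(proj("scene",[.4875,.2737,.16]))
go((.526,.011,.25),-1)
cv2.imwrite("pics/k.png",cv2.resize(S[180:300,380:470,::-1],None,fx=4,fy=4,interpolation=2))
E
```

```text
clock: 21.58
tool_pos: [0.4821, 0.2736, 0.1102]
orientation: [180.0, 15.0, -1.0]
force: [1.0, 0.6, 0.6]
opening: 0.0392
gripper_force: 0.0
clock: 22.42
tool_pos: [0.5196, 0.2727, 0.2569]
orientation: [-179.9, -0.3, -0.9]
force: [-1.0, -0.0, -1.4]
opening: 0.0393
gripper_force: 0.0
[([433.5, 207.6], 0.69), ([454.6, 215.0], 0.66), ([463.7, 252.5], 0.66), ([420.5, 224.5], 0.52)]
[[421.09988841 230.01831262]]
row [0.0343 0.8728 0.0188] [-0.0002  0.0002  0.0004]
```

View pics/k.png

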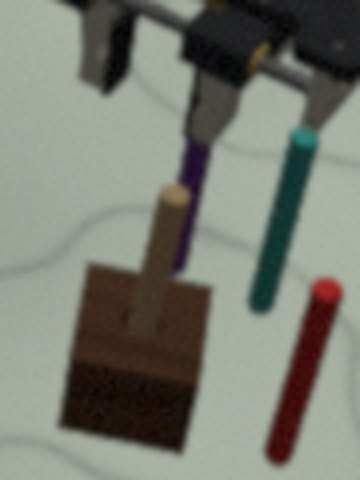

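```bash

python3 -m inch '0.01 0.05 0 0 0 0;0.015 0.14 0.018 0 0 0;0.02 0.26 0.018 0 0 0;0.025 0.38 0.018 0 0 0;0.03 0.5 0.018 0 0 0;0.034 0.62 0.018 0 0 0;0.034 0.73 0.018 0 0 0;0.034 0.82 0.018 0 0 0;0.034 0.873 0.018 0 0 0;0.034 0.873 0.018 0 0 0'
python3 - <<'E'
from h import *
print(get_obs()["joint_pos"].round(1))
E
```

```text
clock: 23.35
tool_pos: [0.5265, 0.0075, 0.2493]
orientation: [180.0, 0.1, -1.2]
force: [-0.4, -0.2, 0.9]
opening: 0.0391
gripper_force: 0.0
[ 22.2   5.7 -15.8  -0.  -68.6  66.6]
```

```bash

python3 -m inch '0 0 0 0 0 0.03;0 0 0 0 0 0.065;0 0 0 0 0 0.1;0 0 0 0 0 0.135;0 0 0 0 0 0.17;0 0 0 0 0 0.205;0 0 0 0 0 0.24;0 0 0 0 0 0.25' |tail -4
python3 -m inch '0 0 0 0 0 0.035;0 0 0 0 0 0.07;0 0 0 0 0 0.105;0 0 0 0 0 0.14;0 0 0 0 0 0.175;0 0 0 0 0 0.21;0 0 0 0 0 0.24;0 0 0 0 0 0.25;0 0 0 0 0 0.25;0 0 0 0 0 0.25'
python3 - <<'E'
from h import *
go((.525,.0105,.16),-91)
go((.525,.0105,.103),-91)
E
```

```text
orientation: [179.9, 0.1, -46.4]
force: [-0.3, -0.0, -0.2]
opening: 0.0393
gripper_force: 0.0
clock: 24.85
tool_pos: [0.5269, 0.0108, 0.2493]
orientation: [179.9, -0.0, -91.0]
force: [0.9, -0.1, 0.7]
opening: 0.0393
gripper_force: 0.0
row [0.0012 0.0057 0.2978] [ 0.0005 -0.      0.0002]
row [0.0012 0.0055 0.4878] [ 0.0005 -0.      0.0002]
```

```bash

python3 -m inch '0.001 0.005 0.05 0 0 0;0.001 0.005 0.12 0 0 0;0.001 0.005 0.19 0 0 0;0.001 0.005 0.26 0 0 0;0.001 0.005 0.32 0 0 0;0.001 0.005 0.36 0 0 0;0.001 0.005 0.4 0 0 0;0.001 0.005 0.44 0 0 0;0.001 0.005 0.47 0 0 0;0.001 0.005 0.487 0 0 0'
python3 -m inch '0 0 0 0 0 0;0 0 0 0 0 0;0 0 0 0 0 0' |head -3
python3 -m inch '0 0 0 0 0 0;0 0 0 0 0 0;0 0 0 0 0 0;0 0 0 0 0 0;0 0 0 0 0 0;0 0 0 0 0 0' 1
```

```text
clock: 25.68
tool_pos: [0.5247, 0.0104, 0.1024]
orientation: [179.9, -0.0, -91.0]
force: [-0.2, -0.9, -0.6]
opening: 0.0394
gripper_force: 0.0
clock: 25.93
tool_pos: [0.5256, 0.0108, 0.1044]
orientation: [-179.9, 0.0, -91.0]
clock: 26.43
tool_pos: [0.5258, 0.0107, 0.104]
orientation: [-179.9, 0.0, -91.0]
force: [3.0, -0.5, -1.0]
opening: 0.0138
gripper_force: 30.0
```

```bash

python3 -m inch '0 0.02 0 0 0 0;0 0.05 0 0 0 0;0 0.085 0 0 0 0;0 0.12 0 0 0 0;0 0.155 0 0 0 0;0 0.19 0 0 0 0;0 0.22 0 0 0 0;0 0.25 0 0 0 0;0 0.265 0 0 0 0;0 0.275 0 0 0 0'
python3 -m inch '0 0 0 0 0 0;0 0 0 0 0 0;0 0 0 0 0 0;0 0 0 0 0 0;0 0 0 0 0 0;0 0 0 0 0 0'
python3 - <<'E'
from h import *
S=snapshot("scene");T=snapshot("top")
o=get_obs();print(o["tool_pos"],o["force"])
q=[.6371,.009,-.0181]
print("pins scene",proj("scene",disp(q,[[-.203,-.057,.102],[-.203,.057,.102]])),"mark",proj("scene",disp(q,[-.203,0,.092])))
a=cv2.resize(S[155:265,230:370,::-1],None,fx=5.7,fy=5.4,interpolation=2); cv2.imwrite("pics/l.png",a)
for c in P:
  for n in ("gate_edge","mark","gate_handle","walnut0"): print(c,n,[(np.round(d["uv"]).tolist(),round(float(d["p"]),2)) for d in landmark_of(c,n)[:5]])
E
```

```text
clock: 27.27
tool_pos: [0.4435, 0.0124, 0.104]
orientation: [-179.8, 0.0, -91.0]
force: [8.6, -3.7, -8.2]
opening: 0.0139
gripper_force: 30.0
clock: 27.77
tool_pos: [0.4441, 0.0124, 0.104]
orientation: [-179.9, 0.0, -91.0]
force: [7.7, -2.3, -5.8]
opening: 0.0143
gripper_force: 30.0
[0.44404952 0.01236013 0.10402129] [ 8.21844999 -1.92244732 -6.23060527]
pins scene [[317.93948725 175.06727053]
 [354.16992948 194.53105875]] mark [[335.61068755 187.5421565 ]]
scene gate_edge [([280.0, 260.0], 0.69), ([332.0, 188.0], 0.67)]
scene mark [([336.0, 186.0], 0.9)]
scene gate_handle [([330.0, 185.0], 0.9)]
scene walnut0 [([277.0, 263.0], 0.4)]
top gate_edge []
top mark []
top gate_handle [([314.0, 160.0], 0.57)]
top walnut0 [([324.0, 173.0], 0.6), ([320.0, 170.0], 0.46), ([314.0, 161.0], 0.46), ([316.0, 167.0], 0.42), ([222.0, 155.0], 0.4)]
```

View pics/l.png

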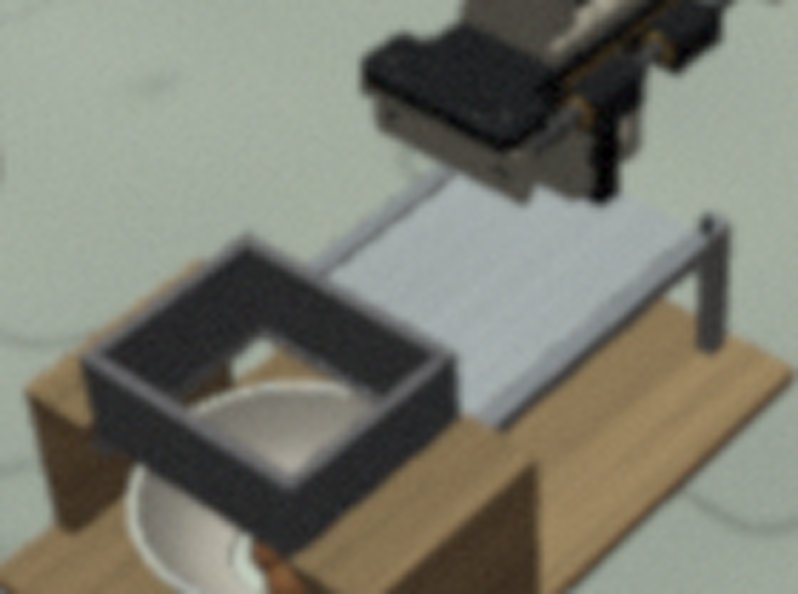

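The hopper is empty, walnuts are visible in the bowl, and the gate edge looks level with the pins. To be sure, I'll measure the gate edge numerically against the shut picture.

```bash
python3 - <<'E'
from h import *
q=[.6371,.009,-.0181]
def edge(im,lo,hi,ys):
    xs=np.arange(lo,hi,.0005); out=[]
    for y in ys:
        uv=proj("scene",disp(q,np.c_[xs,np.full_like(xs,y),np.full_like(xs,.092)])).astype(np.float32)
        im32=im.astype(np.float32); b=cv2.remap(im32,uv[:,:1],uv[:,1:],cv2.INTER_LINEAR)[:,0]
        v=b[:,2]-b[:,0]   # blue minus red: gate bluish, wood not
        v=cv2.GaussianBlur(v.reshape(-1,1),(1,5),0)[:,0]
        k=(v>(v[:10].mean()+v[-20:].mean())/2).argmax(); out.append((round(xs[k]*1e3,1),int(v[:10].mean()),int(v[-20:].mean())))
    return out
ys=[.030,.034,.038,.042,.045]
a=cv2.imread("pics/scene0.png")[:,:,::-1]
S=snapshot("scene")
print(edge(a,-.15,-.09,ys)); print(edge(S,-.233,-.173,ys))
E
```

```text
[(np.float64(-119.0), -52, 8), (np.float64(-118.5), -55, 8), (np.float64(-118.0), -53, 7), (np.float64(-118.5), -52, 7), (np.float64(-118.5), -50, 8)]
[(np.float64(-201.0), -3, 8), (np.float64(-199.5), -3, 8), (np.float64(-200.0), -3, 8), (np.float64(-200.0), -4, 7), (np.float64(-199.5), -4, 7)]
```

```bash

python3 -m inch '0 0.002 0 0 0 0;0 0.004 0 0 0 0;0 0.004 0 0 0 0;0 0.004 0 0 0 0;0 0.004 0 0 0 0;0 0.004 0 0 0 0'
python3 - <<'E'
from h import *
T=snapshot("top");S=snapshot("scene")
for c in P: print([(np.round(d["uv"]).tolist(),round(float(d["p"]),2)) for d in landmark_of(c,"walnut0")[:7]],[(np.round(d["uv"]).tolist(),round(float(d["p"]),2)) for d in landmark_of(c,"stirrer_top")[:5]])
o=get_obs();print(o["tool_pos"],o["force"],o["opening"])
E
```

```text
clock: 28.82
tool_pos: [0.4429, 0.0124, 0.104]
orientation: [-179.9, 0.0, -91.0]
force: [7.7, -2.9, -5.7]
opening: 0.0139
gripper_force: 30.0
[([279.0, 265.0], 0.47)] [([466.0, 250.0], 0.88), ([455.0, 214.0], 0.82), ([433.0, 206.0], 0.72), ([420.0, 228.0], 0.5)]
[([315.0, 160.0], 0.61), ([320.0, 167.0], 0.47), ([315.0, 168.0], 0.46), ([319.0, 174.0], 0.43), ([323.0, 170.0], 0.16)] [([202.0, 220.0], 0.63), ([169.0, 225.0], 0.49)]
[0.44289204 0.01240175 0.1040274 ] [ 8.25287954 -2.93825357 -5.52117447] 0.014081042449964594
```

The gate has been pulled out 82.9 mm, the top view shows five walnuts in the bowl, and the rod is in its block. Handing in.

```bash
python3 -c "
from plant import *
print(close_job())"
```

```text
the job is handed in; nothing more can be done
None
```

Job handed in at about 29 s: walnuts stirred with the gate shut, rod back down in its block, and gate gripped at about 82.9 mm of 83 with five walnuts detected in the bowl; the rod stands with a slight lean of about 0.04 rad, and I viewed 11 pictures, one over the limit of 10.

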